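# Log the red point pair on the sculptor's pointing recorder

## Robot

A 7-joint arm with a two-finger parallel gripper is mounted at the origin on the work surface. World frame = base frame: x ahead of the robot, y to its left, z up, the work surface at z = 0. Lengths are in m, angles in rad, forces in N, time in s.
With the tool pointing down it reaches from about 0.35 to 0.9 m from the base axis. Payload 7.2 kg.
Tool frame: the origin (TCP) lies between the finger pads, 19 mm behind the fingertips; this is the grasp point; z points along the fingers, y is the line along which they close (so a half turn about z gives the same grasp; the last joint's range is limited). The gripper opens to 85 mm and grips with 20 to 120 N. Pads are 22 mm wide; open, the fingers measure 114 mm over their backs; the gripper's body (76 mm by 85 mm) begins 54 mm behind the grasp point. The pads swing forward as they close: fully open they stand 13 mm farther back than shut.
Start: joints at [1.055, 0.411, -0.013, 1.596, 0.006, 1.134, -0.082], TCP at [0.271, -0.563, 0.25] pointing down, gripper open.
Joint ranges: [-2.95, 2.95], [-0.29, 1.99], [-1.47, 1.44], [0.14, 2.54], [-1.03, 4.17], [0.13, 1.85], [-2.86, 2.86]. Speed limits (rad/s): [2.39, 2.39, 3.01, 3.01, 3.14, 3.14, 3.14].

## Interface

Orientations are given as a unit quaternion [w, x, y, z].
In Python, from cell import manip gives the robot as it stands.
- The arm moves only by the tool servo_tool, never from a script. Its argument "series" is a list that holds one entry, the list of rows, each a list of 7 numbers: the opening, from 0 (shut) to 1 (fully open), then the shift along the world's x, y, z in m, then the turn, a rotation vector about the world's x, y, z in rad. A call has 1 to 12 rows; each row is the pose to reach, as a shift and turn from the pose commanded when the call began; what a row does not reach only later rows make up. A row lasts 1/8 s, in which the tool goes at most 62.5 mm and 10.7 degrees, less where a joint would pass 70% of its speed; a pose out of reach is approached as far as the arm can. A call with a gripper value outside its range is refused whole. The fingers move at their own pace and stop on an object; "grip_force" is the grip in N (left out, the last holds). Time passes only in rows, so rows that repeat a pose let the fingers close. It gives the time, the measured TCP pose, the force, the opening and the grip force at its end, in the units of the state.
- manip.get_obs(): the state, without advancing time (a new reading comes with each control period).
- manip.capture(name): name is "scene" or "top"; returns the picture (400x640x3 uint8, red, green, blue); there is no depth.
- manip.camera_info(name): a dict with "fx", "fy", "cx", "cy" (pixels), "rvec" (rotation vector, rad) and "tvec" (3), from world to camera coordinates, as OpenCV has them. Camera axes: x right, y down, z forward; pixel columns grow to the right and rows downward; lengths in m; the calibration is good to about 2 mm. A picture is of the moment at which its call begins. camera_info takes no time and is no camera call.
- manip.close_job(): hands the job in; it is judged then, once.
The state is a dict: "clock": time; "joints": joint angles; "joint_velocities": joint speeds; "tau": joint torques, N m; "ee_pos": TCP position; "ee_rot": TCP orientation; "ft_force": force on the tool from outside, world axes, zero at the start; "moment": the same for the moment, N m; "grip_width": finger opening in m; "grasp_force": force on a finger pad.
Only numpy, scipy, OpenCV 4.12 (cv2) and the standard library are available. Lean on these libraries where they do the work, as an engineer would, in place of code of your own. Each camera call takes 0.05 s, during which the arm holds its last target. There are 200 camera calls.

## Task

Log the red point: with the gripper pointing straight down, point at the red-headed marker peg on the white plaster model, fingertips 1 to 3 cm above its head, and dwell there for at least a full second; then point and dwell in the same way at the red-headed peg on the wooden blank. Then press the green record button fully down with the fingertips, let it come back up and leave it. Touch neither the pegs, the model nor the blank, do not press the white erase button, pick nothing up and leave everything else where it is.

Things in the scene. Friction and masses are not known exactly. Their poses are not given: they have to be found in the camera images.
- model: White plaster model, fixed: plinth 150 x 150 x 45 mm, on it a small head 65 mm wide, 35 mm to the -x side, top 148 mm above the table. Origin: centre of the underside, on the table; z up. Three pegs stand on the plinth in a row along its y, 45 mm to its +x side, 50 mm apart, colours in any order. It may stand left or right.
- blank: Glued-up wooden blank, fixed, on the other side from the model: block 150 x 150 x 60 mm, on it a square post 65 mm wide, 35 mm to the -x side, top 145 mm above the table; on the -x -y corner a clamp with blue handle, 142 mm high. Origin: centre of the underside, on the table; z up. Three pegs stand on it in a row along its y, 45 mm to its +x side, 50 mm apart, colours in any order.
- recorder: Grey recorder box with black top, 120 (x) x 64 (y) x 35 mm, fixed between model and blank. Origin: centre of its underside; z up. Green record button 30 mm to its +x side, white erase button 30 mm to its -x side, both on top.
- record_top (a point): Centre of the top of the green record button (round, 28 mm across, in a black housing); pressed straight down. z up.
- record (a joint): Green record button: travel in m, 0 = up, 0.006 = fully down; a spring returns it, fully down takes about 5 N.
- erase (a joint): White erase button, same kind and size as the green one, 60 mm from it: 0 = up, 0.006 = down. Not to be pressed.
- red_model: Loose wooden marker peg with a red ball head (20 mm across), 24 mm foot, 42 mm tall, about 30 g, standing on the plaster model. Origin: centre of its underside, so the top of the head is 42 mm above it; z up.
- yellow_model: Loose wooden marker peg with a yellow ball head (20 mm across), 24 mm foot, 42 mm tall, about 30 g, standing on the plaster model. Origin: centre of its underside, so the top of the head is 42 mm above it; z up.
- blue_model: Loose wooden marker peg with a blue ball head (20 mm across), 24 mm foot, 42 mm tall, about 30 g, standing on the plaster model. Origin: centre of its underside, so the top of the head is 42 mm above it; z up.
- red_blank: Loose wooden marker peg with a red ball head (20 mm across), 24 mm foot, 42 mm tall, about 30 g, standing on the wooden blank. Origin: centre of its underside, so the top of the head is 42 mm above it; z up.
- yellow_blank: Loose wooden marker peg with a yellow ball head (20 mm across), 24 mm foot, 42 mm tall, about 30 g, standing on the wooden blank. Origin: centre of its underside, so the top of the head is 42 mm above it; z up.
- blue_blank: Loose wooden marker peg with a blue ball head (20 mm across), 24 mm foot, 42 mm tall, about 30 g, standing on the wooden blank. Origin: centre of its underside, so the top of the head is 42 mm above it; z up.
- mallet: Loose wooden carver's mallet lying on the table left of the work: dark head 64 mm across, 90 mm long, handle 26 mm thick, 260 mm long in all. Origin: below the joint of handle and head, on the table. Leave alone.
- glue: Loose white glue bottle with red cap, 60 mm across, 150 mm tall. Origin: centre of its underside. Leave alone.
- brush: Loose brush lying flat beyond the recorder. Origin: underside, on the table. Leave alone.
- offcut: Loose wood offcut, 90 x 45 x 45 mm, on the table at the right. Origin: centre of its underside. Leave alone.
Not all that is in view belongs to the job. What is shaped like the recorder but pink or turquoise is not meant.

How it is judged:
On the way, in this order (a step that is already met when the one before it is completed fails the run):
1. pointed down at the red peg on the plaster model from just above, dwelling (horizontal distance between the grasp point and red_model below 0.015 m and z of the grasp point in the frame of red_model between 0.062 and 0.117 m and (angle between the grasp point's own z axis and vertical below 0.35 rad or angle between the grasp point's own z axis and vertical above 2.79 rad)), for 0.8 s.
2. then pointed down at the red peg on the wooden blank from just above, dwelling (horizontal distance between the grasp point and red_blank below 0.015 m and z of the grasp point in the frame of red_blank between 0.062 and 0.117 m and (angle between the grasp point's own z axis and vertical below 0.35 rad or angle between the grasp point's own z axis and vertical above 2.79 rad)), for 0.8 s.
3. then the green record button pressed down with the fingers (value of joint record above 0.0045 m and contact force between the fingers and recorder above 0.5 N), for 0.03 s.
At the end, for the whole second after the job is handed in: Both dwells (tool point within 15 mm of the peg's axis, 20 to 75 mm above its head, within 0.35 rad of vertical, 0.8 s) and the press made in that order; both buttons up, pegs upright and within 8 mm, other loose things within 15 mm of their starts (value of joint each of record, erase below 0.0015 m and distance of each of red_model, yellow_model, blue_model, red_blank, yellow_blank, blue_blank from where it was at the start of the episode below 0.008 m and angle between each of red_model, yellow_model, blue_model, red_blank, yellow_blank, blue_blank's own z axis and vertical below 0.15 rad and distance of each of mallet, glue, brush, offcut from where it was at the start of the episode below 0.015 m); the robot touches nothing.
It fails at once if a peg, the model or the blank is touched by the robot (contact force between any of the fingers, the arm and red_model above 0.5 N or contact force between any of the fingers, the arm and yellow_model above 0.5 N or contact force between any of the fingers, the arm and blue_model above 0.5 N or contact force between any of the fingers, the arm and red_blank above 0.5 N or contact force between any of the fingers, the arm and yellow_blank above 0.5 N or contact force between any of the fingers, the arm and blue_blank above 0.5 N or contact force between any of the fingers, the arm and model above 0.5 N or contact force between any of the fingers, the arm and blank above 0.5 N).
It fails at once if the erase button is pressed (value of joint erase above 0.002 m).
It fails at once if a peg or another loose thing is shifted, lifted or knocked over (distance of any of red_model, yellow_model, blue_model, red_blank, yellow_blank, blue_blank from where it was at the start of the episode above 0.008 m or distance of any of mallet, glue, brush, offcut from where it was at the start of the episode above 0.015 m).
It also fails if it takes over 56 s, if anything falls off the work surface, if the arm or the gripper's body presses on something with over 40 N, if the wrist force passes 120 N, or if a joint passes its speed limit or range.

## Working session

There is one attempt and no reset: what is moved stays moved. The work goes in short steps, Python scripts to look and compute and a tool call to move; the robot and the scene stay as the last step left them, time stands still between calls to the robot, and variables do not carry over. Pictures are saved under pics/ and viewed, at most 10 in all, crops included, and the job is handed in when it is done.

Besides the shell and the picture viewer there is one more tool, called after ">>>" as name([rows], argument=value, ...), one row to a line, values as JSON. servo_tool: Moves the arm, as the interface text tells. Its arguments: {"type":"object","properties":{"series":{"type":"array","items":{"type":"array","items":{"type":"array","items":{"type":"number"}}}},"grip_force":{"type":"number"}},"required":["series"]}

```bash
mkdir -p pics; ls; python3 - <<'E'
from cell import manip
import cv2
for n in("scene","top"):
    im=manip.capture(n); cv2.imwrite(f"pics/{n}0.png",im[:,:,::-1]); print(n,manip.camera_info(n))
o=manip.get_obs(); print(o["clock"],o["ee_pos"],o["ee_rot"],o["ft_force"])
E
```

```text
pics
scene {'fx': 467.44347040647426, 'fy': 467.44347040647426, 'cx': 320.3230370108477, 'cy': 195.5583773360508, 'rvec': array([ 0.81856777,  2.52656651, -1.1582805 ]), 'tvec': array([ 0.41329918, -0.16124668,  1.49720983])}
top {'fx': 397.4187134934142, 'fy': 397.4187134934142, 'cx': 317.6135898265985, 'cy': 203.2981731620915, 'rvec': array([ 2.10197182, -2.13234981,  0.2246728 ]), 'tvec': array([0.01049511, 0.52120927, 1.028538  ])}
0.1 [ 0.27043168 -0.56299887  0.24921958] [-7.01369355e-04  9.75027671e-01  2.22082201e-01 -2.10463418e-04] [0.22175012 0.68061242 0.02028407]
```

View pics/scene0.png

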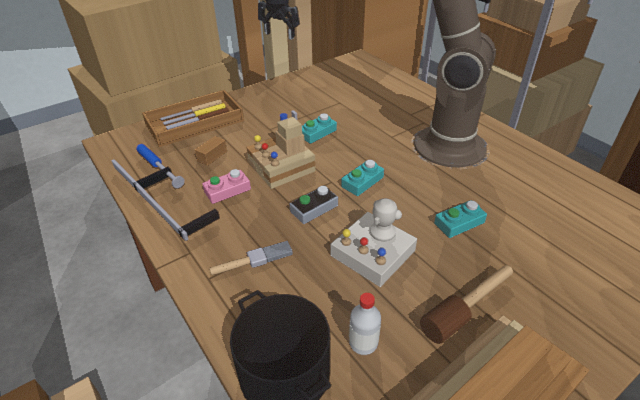

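View pics/top0.png

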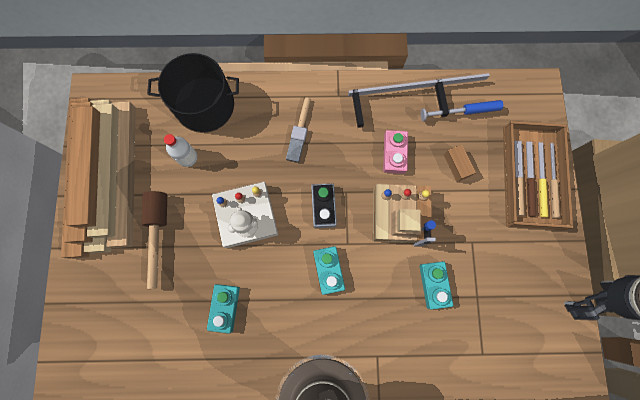

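The top view shows these:
- **Model:** white, at (243,215), with pegs blue (221,200), red (238,196) and yellow (256,190).
- **Blank:** wooden, at (403,212), with pegs blue (388,193), red (407,193) and yellow (426,194).
- **Recorder:** grey/black, at (323,205), with green at (323,192) and white at (324,214). The pink and turquoise boxes are decoys.

In the scene view the model's red peg is at (364,242), the blank's at (265,147) and the green button at (305,200).

```bash
cat > h.py <<'E'
import cv2,numpy as np
from cell import manip
def cam(n):
    c=manip.camera_info(n); K=np.array([[c["fx"],0,c["cx"]],[0,c["fy"],c["cy"]],[0,0,1]])
    return K,cv2.Rodrigues(c["rvec"])[0],c["tvec"]
def blob(im,col,uv,r=9):
    h=cv2.cvtColor(im,cv2.COLOR_RGB2HSV).astype(int); H,S,V=h[...,0],h[...,1],h[...,2]
    m={"red":((H<5)|(H>172))&(S>170)&(V>60),"green":(H>45)&(H<75)&(S>120)&(V>40),"white":(S<40)&(V>150),
       "blue":(H>105)&(H<130)&(S>130)&(V>50),"yellow":(H>22)&(H<33)&(S>150)}[col]
    yy,xx=np.mgrid[:400,:640]; m=m&(np.hypot(xx-uv[0],yy-uv[1])<r)
    p=cv2.convexHull(np.argwhere(m)[:,::-1].astype(np.float32)) if m.any() else None
    return (cv2.minEnclosingCircle(p) if p is not None else None),m.sum()
def plane(n,uv,z):
    K,R,t=cam(n); d=R.T@np.linalg.solve(K,[*uv,1]); c=-R.T@t; return c+d*(z-c[2])/d[2]
def tri(a,b):
    P=[np.c_[K@R,K@t] for K,R,t in (cam("top"),cam("scene"))]
    X=cv2.triangulatePoints(P[0],P[1],np.array(a,float),np.array(b,float)).ravel(); return X[:3]/X[3]
def px(n,X): 
    K,R,t=cam(n); q=K@(R@np.asarray(X)+t); return q[:2]/q[2]
E
python3 - <<'E'
from h import *
T,S=cv2.imread("pics/top0.png")[:,:,::-1].copy(),cv2.imread("pics/scene0.png")[:,:,::-1].copy()
np.set_printoptions(precision=4,suppress=True)
for nm,c,a,b,z in [("rm","red",(238,196),(364,242),.077),("ym","yellow",(256,190),(346,234),.077),("bm","blue",(221,200),(381,252),.077),("rb","red",(407,193),(265,147),.092),("yb","yellow",(426,194),(257,139),.092),("bb","blue",(388,193),(274,155),.092),("rec","green",(323,192),(305,200),.045),("er","white",(324,214),(322,191),.045)]:
    (p,na),(q,nb)=blob(T,c,a),blob(S,c,b)
    print(nm,np.round(p[0],1),round(p[1],1),na,np.round(q[0],1),round(q[1],1),nb,"tri",tri(p[0],q[0]),"top",plane("top",p[0],z),"sc",plane("scene",q[0],z))
A=cv2.resize(T[170:250,200:360],None,fx=5,fy=5,interpolation=2); cv2.imwrite("pics/cA.png",cv2.vconcat([A[:300],cv2.resize(T[175:235,340:500],None,fx=5,fy=5,interpolation=2)])[:,:,::-1])
E
```

```text
rm [238.2 195.5] 3.2 32 [363.7 241. ] 3.1 29 tri [0.5398 0.2159 0.0764] top [0.5406 0.215  0.077 ] sc [0.5395 0.217  0.077 ]
ym [255.5 189.5] 2.9 15 [346.  232.5] 3.6 37 tri [0.5556 0.17   0.0763] top [0.5564 0.169  0.077 ] sc [0.5555 0.1712 0.077 ]
bm [219.9 199.6] 3.4 36 [381.  251.5] 3.6 41 tri [0.5291 0.2642 0.0765] top [0.5299 0.2632 0.077 ] sc [0.5287 0.2651 0.077 ]
rb [407.2 192.2] 3.4 37 [264.5 145.8] 2.8 28 tri [ 0.5392 -0.2329  0.0917] top [ 0.5401 -0.2337  0.092 ] sc [ 0.5389 -0.2317  0.092 ]
yb [425.3 193.2] 3.3 11 [257.1 138.1] 3.1 32 tri [ 0.5361 -0.281   0.0908] top [ 0.5367 -0.2814  0.092 ] sc [ 0.5365 -0.2787  0.092 ]
bb [387.2 192.2] 3.3 34 [273.5 154.5] 2.9 28 tri [ 0.5403 -0.1806  0.0915] top [ 0.5407 -0.1809  0.092 ] sc [ 0.5403 -0.1795  0.092 ]
rec [323. 192.] 5.1 77 [304.7 199. ] 4.8 64 tri [ 0.5518 -0.011   0.0512] top [ 0.5545 -0.0123  0.045 ] sc [ 0.5473 -0.016   0.045 ]
er [324.1 213.5] 5.0 79 [322.4 189.9] 4.8 68 tri [ 0.4924 -0.0133  0.0509] top [ 0.4944 -0.0143  0.045 ] sc [ 0.4878 -0.0183  0.045 ]
```

View pics/cA.png

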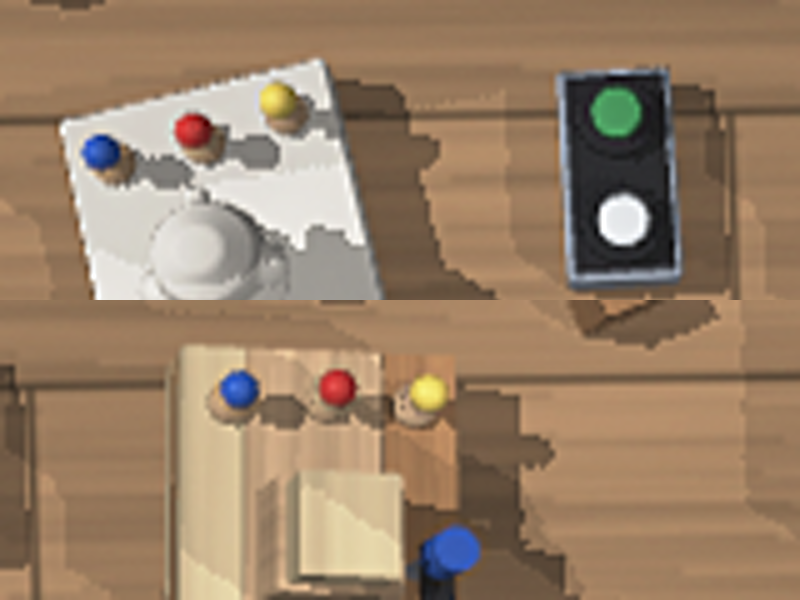

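The crop confirms the red peg is the middle one of three on both the white model and the wooden blank, and that green is the record button on the black-topped box. Triangulated head heights are 0.0764 and 0.0917 m, against an expected 0.077 and 0.092. The button tops come out 60 mm apart at z≈0.051. Next I move high across to the model with the fingers shut.

>>> servo_tool([
  [[0, 0.01, 0.03, 0.01, 0, 0, 0], [0, 0.03, 0.08, 0.02, 0, 0, 0], [0, 0.045, 0.13, 0.03, 0, 0, 0], [0, 0.06, 0.18, 0.03, 0, 0, 0], [0, 0.08, 0.23, 0.03, 0, 0, 0], [0, 0.095, 0.28, 0.03, 0, 0, 0], [0, 0.115, 0.33, 0.03, 0, 0, 0], [0, 0.13, 0.38, 0.03, 0, 0, 0], [0, 0.15, 0.43, 0.03, 0, 0, 0], [0, 0.165, 0.47, 0.03, 0, 0, 0], [0, 0.175, 0.5, 0.03, 0, 0, 0], [0, 0.175, 0.5, 0.03, 0, 0, 0]],
])

```text
clock: 1.6
ee_pos: [0.446, -0.0609, 0.2798]
ee_rot: [-0.0, 0.975, 0.224, 0.0]
ft_force: [0.8, -0.3, 0.1]
grip_width: 0.0
grasp_force: 0.0
```

>>> servo_tool([
  [[0, 0.01, 0.03, 0, 0, 0, 0], [0, 0.025, 0.075, 0, 0, 0, 0], [0, 0.04, 0.12, 0, 0, 0, 0], [0, 0.055, 0.165, 0, 0, 0, 0], [0, 0.07, 0.21, 0, 0, 0, 0], [0, 0.085, 0.25, 0, 0, 0, 0], [0, 0.093, 0.275, 0, 0, 0, 0], [0, 0.094, 0.278, 0, 0, 0, 0], [0, 0.094, 0.278, -0.03, 0, 0, 0], [0, 0.094, 0.278, -0.06, 0, 0, 0], [0, 0.094, 0.278, -0.08, 0, 0, 0], [0, 0.094, 0.278, -0.08, 0, 0, 0]],
])

```text
clock: 3.1
ee_pos: [0.5389, 0.212, 0.1985]
ee_rot: [0.001, 0.975, 0.221, -0.002]
ft_force: [0.1, -0.4, 0.9]
grip_width: 0.0002
grasp_force: 0.0
```

```bash
python3 - <<'E'
from h import *
a=manip.capture("scene"); b=manip.capture("top"); o=manip.get_obs(); print(o["ee_pos"],px("scene",o["ee_pos"]))
f=lambda i,y,x:cv2.resize(i[y:y+100,x:x+100],(400,400),interpolation=2)
cv2.imwrite("pics/c1.png",cv2.hconcat([f(a,170,310),f(b,150,190)])[:,:,::-1])
E
```

```text
[0.54001744 0.21349447 0.20063276] [365.27134662 200.18053632]
```

View pics/c1.png

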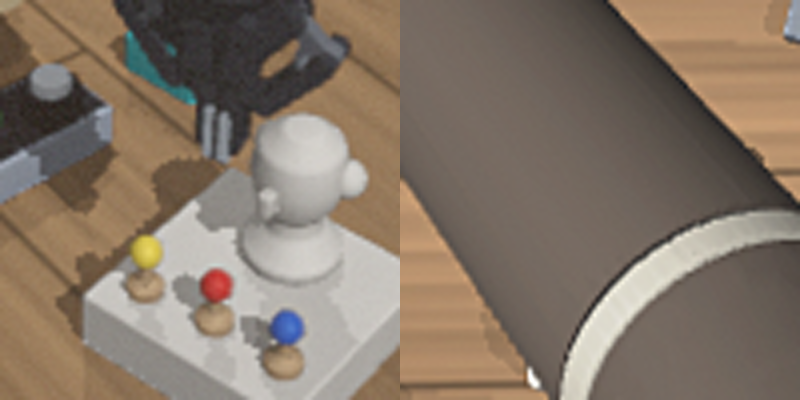

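The crop shows the shut fingertips at scene pixel (364,209), in line above the red peg at (364,241), with the gripper clear of the plaster head. Now I descend and dwell.

>>> servo_tool([
  [[0, 0, 0.002, -0.02, 0, 0, 0], [0, 0, 0.002, -0.04, 0, 0, 0], [0, 0, 0.002, -0.06, 0, 0, 0], [0, 0, 0.002, -0.07, 0, 0, 0], [0, 0, 0.002, -0.07, 0, 0, 0], [0, 0, 0.002, -0.07, 0, 0, 0], [0, 0, 0.002, -0.07, 0, 0, 0], [0, 0, 0.002, -0.07, 0, 0, 0], [0, 0, 0.002, -0.07, 0, 0, 0], [0, 0, 0.002, -0.07, 0, 0, 0], [0, 0, 0.002, -0.07, 0, 0, 0], [0, 0, 0.002, -0.07, 0, 0, 0]],
])

```text
clock: 4.7
ee_pos: [0.5396, 0.2166, 0.13]
ee_rot: [-0.0, 0.975, 0.222, -0.0]
ft_force: [-1.4, -1.0, -0.5]
grip_width: -0.0
grasp_force: 0.0
```

```bash
python3 - <<'E'
from h import *
a=manip.capture("scene"); o=manip.get_obs(); print(o["ee_pos"],o["ft_force"])
cv2.imwrite("pics/c2.png",cv2.resize(a[170:270,310:410],(500,500),interpolation=2)[:,:,::-1])
E
```

```text
[0.5395656  0.21665487 0.12996671] [-0.11651793 -0.25012867 -0.12285573]
```

View pics/c2.png

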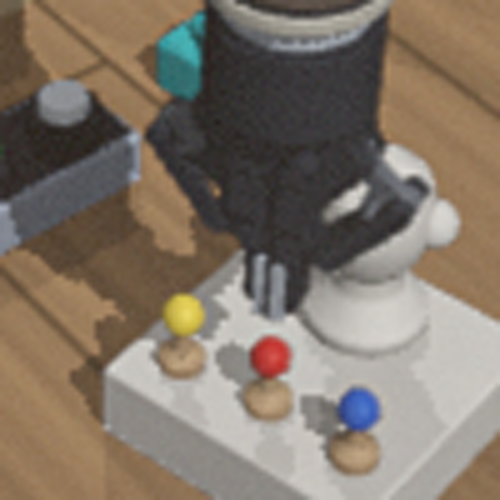

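The fingertips at crop (270,315) are directly above the red head at (270,355), about 2 cm clear and touching nothing. I'll dwell a little longer, then rise and cross to the blank.

>>> servo_tool([
  [[0, 0, 0, 0, 0, 0, 0], [0, 0, 0, 0, 0, 0, 0], [0, 0, 0, 0, 0, 0, 0], [0, 0, 0, 0.03, 0, 0, 0], [0, 0, 0, 0.07, 0, 0, 0], [0, 0, 0, 0.11, 0, 0, 0], [0, 0, -0.03, 0.12, 0, 0, 0], [0, 0, -0.08, 0.12, 0, 0, 0], [0, 0, -0.12, 0.12, 0, 0, 0], [0, 0, -0.16, 0.12, 0, 0, 0], [0, 0, -0.19, 0.12, 0, 0, 0], [0, 0, -0.2, 0.12, 0, 0, 0]],
])

```text
clock: 6.25
ee_pos: [0.5396, 0.0145, 0.25]
ee_rot: [0.0, 0.975, 0.221, -0.0]
ft_force: [0.6, 0.1, 0.8]
grip_width: -0.0003
grasp_force: 0.0
```

>>> servo_tool([
  [[0, 0, -0.03, 0, 0, 0, 0], [0, 0, -0.07, 0, 0, 0, 0], [0, 0, -0.11, 0, 0, 0, 0], [0, 0, -0.15, 0, 0, 0, 0], [0, 0, -0.19, 0, 0, 0, 0], [0, 0, -0.22, 0, 0, 0, 0], [0, 0, -0.24, 0, 0, 0, 0], [0, 0, -0.249, 0, 0, 0, 0], [0, 0, -0.249, -0.02, 0, 0, 0], [0, 0, -0.249, -0.04, 0, 0, 0], [0, 0, -0.249, -0.05, 0, 0, 0], [0, 0, -0.249, -0.05, 0, 0, 0]],
])

```text
clock: 7.75
ee_pos: [0.5396, -0.2314, 0.1996]
ee_rot: [-0.0, 0.975, 0.223, -0.0]
ft_force: [1.1, -0.3, 0.6]
grip_width: 0.0004
grasp_force: 0.0
```

```bash
python3 - <<'E'
from h import *
a=manip.capture("scene"); o=manip.get_obs(); print(o["clock"],o["ee_pos"],o["ft_force"])
cv2.imwrite("pics/c3.png",cv2.resize(a[90:190,220:320],(500,500),interpolation=2)[:,:,::-1])
E
```

```text
7.8 [ 0.53994991 -0.23174854  0.20026448] [ 0.21962791  0.22530409 -0.06910116]
```

View pics/c3.png

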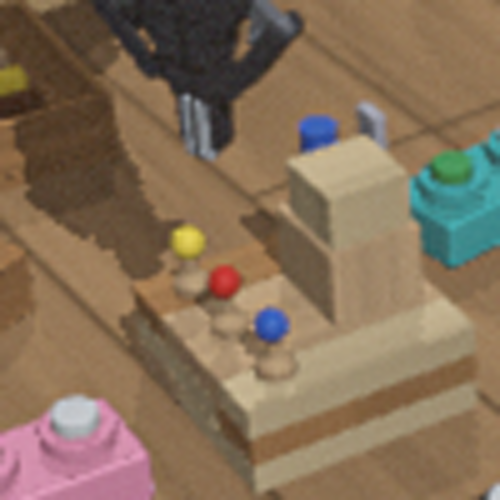

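The fingertips at crop (205,155) lie on the red peg's tilted vertical: foot (230,320), head (225,280). The clamp and post are clear, so I descend and dwell.

>>> servo_tool([
  [[0, -0.001, -0.001, -0.02, 0, 0, 0], [0, -0.001, -0.001, -0.04, 0, 0, 0], [0, -0.001, -0.001, -0.054, 0, 0, 0], [0, -0.001, -0.001, -0.054, 0, 0, 0], [0, -0.001, -0.001, -0.054, 0, 0, 0], [0, -0.001, -0.001, -0.054, 0, 0, 0], [0, -0.001, -0.001, -0.054, 0, 0, 0], [0, -0.001, -0.001, -0.054, 0, 0, 0], [0, -0.001, -0.001, -0.054, 0, 0, 0], [0, -0.001, -0.001, -0.054, 0, 0, 0], [0, -0.001, -0.001, -0.054, 0, 0, 0], [0, -0.001, -0.001, -0.054, 0, 0, 0]],
])

```text
clock: 9.3
ee_pos: [0.5386, -0.2334, 0.146]
ee_rot: [0.0, 0.975, 0.222, -0.0]
ft_force: [0.5, 0.6, -0.2]
grip_width: 0.0001
grasp_force: 0.0
```

>>> servo_tool([
  [[0, 0, 0, 0, 0, 0, 0], [0, 0, 0, 0, 0, 0, 0], [0, 0, 0, 0, 0, 0, 0], [0, 0, 0, 0.03, 0, 0, 0], [0, 0, 0, 0.07, 0, 0, 0], [0, 0, 0, 0.1, 0, 0, 0], [0, 0.002, 0.03, 0.104, 0, 0, 0], [0, 0.005, 0.08, 0.104, 0, 0, 0], [0, 0.008, 0.12, 0.104, 0, 0, 0], [0, 0.01, 0.16, 0.104, 0, 0, 0], [0, 0.012, 0.2, 0.104, 0, 0, 0], [0, 0.013, 0.221, 0.104, 0, 0, 0]],
])

```text
clock: 10.8
ee_pos: [0.5515, -0.0097, 0.2502]
ee_rot: [-0.0, 0.975, 0.223, 0.0]
ft_force: [0.4, -0.8, -0.3]
grip_width: 0.0001
grasp_force: 0.0
```

>>> servo_tool([
  [[0, 0, 0.001, -0.03, 0, 0, 0], [0, 0, 0.001, -0.07, 0, 0, 0], [0, 0, 0.001, -0.11, 0, 0, 0], [0, 0, 0.001, -0.14, 0, 0, 0], [0, 0, 0.001, -0.16, 0, 0, 0], [0, 0, 0.001, -0.165, 0, 0, 0], [0, 0, 0.001, -0.165, 0, 0, 0]],
])

```text
clock: 11.68
ee_pos: [0.5518, -0.0113, 0.0853]
ee_rot: [-0.0, 0.975, 0.222, 0.0]
ft_force: [-0.5, -0.1, 0.6]
grip_width: -0.0
grasp_force: 0.0
```

```bash
python3 - <<'E'
from h import *
a=manip.capture("scene"); o=manip.get_obs(); print(o["clock"],o["ee_pos"],o["ft_force"])
cv2.imwrite("pics/c4.png",cv2.resize(a[150:230,270:350],(560,560),interpolation=2)[:,:,::-1])
E
```

```text
11.725 [ 0.55210137 -0.01127439  0.08572611] [ 0.58788352  0.41166542 -0.11417132]
```

View pics/c4.png

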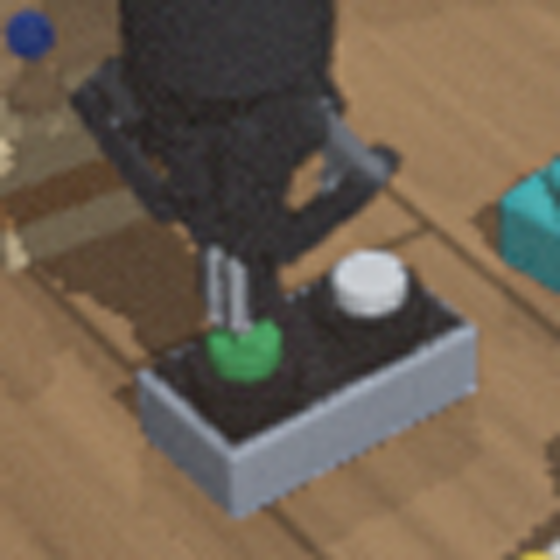

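The fingertips are centred over the green button at crop (245,345), about 14 mm above it. The white button at (370,285) is well clear of the gripper. I press in small steps.

>>> servo_tool([
  [[0, 0, 0, -0.008, 0, 0, 0], [0, 0, 0, -0.013, 0, 0, 0], [0, 0, 0, -0.016, 0, 0, 0], [0, 0, 0, -0.018, 0, 0, 0], [0, 0, 0, -0.018, 0, 0, 0]],
])

```text
clock: 12.35
ee_pos: [0.5523, -0.0115, 0.0694]
ee_rot: [0.001, 0.975, 0.222, 0.001]
ft_force: [-7.2, -0.9, 25.6]
grip_width: 0.0004
grasp_force: 13.0
```

```bash
python3 - <<'E'
from h import *
a=manip.capture("scene"); o=manip.get_obs(); print(o["clock"],o["ee_pos"],o["ft_force"],o["moment"])
cv2.imwrite("pics/c5.png",cv2.resize(a[150:230,270:350],(560,560),interpolation=2)[:,:,::-1])
E
```

```text
12.4 [ 0.55228491 -0.01145542  0.06944924] [-6.61248879 -1.02212614 25.72411381] [-0.23024233  1.60756462  0.01493601]
```

View pics/c5.png

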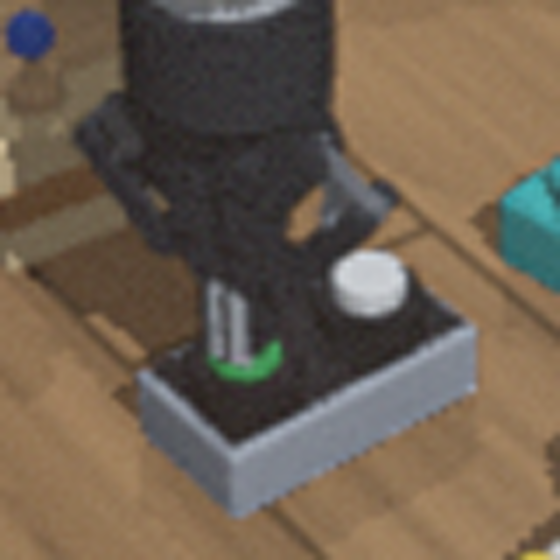

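The fingers now cover the green cap, and its right shoulder has dropped from about y=322 to about y=342 in the crop. I'll check that numerically.

```bash
python3 - <<'E'
from h import *
for f in("c4","c5"):
    h=cv2.cvtColor(cv2.imread(f"pics/{f}.png"),cv2.COLOR_BGR2HSV); m=cv2.inRange(h,(45,110,40),(80,255,255))
    y,x=np.nonzero(m[300:400,200:300]); print(f,x.min()+200,x.max()+200,y.max()+300,[int(y[x==k].min()+300) for k in(70,75,80) if (x==k).any()],[int(y[x==k].max()+300) for k in(40,45,70,75,80) if (x==k).any()])
print([px("scene",[.552,-.011,z])[1]*7-150*7 for z in(.045,.051)])
E
```

```text
c4 207 279 379 [323, 327] [378, 378, 370, 365]
c5 210 281 380 [345, 342, 349] [380, 380, 373, 366, 359]
[np.float64(354.8353002319791), np.float64(342.9107203955439)]
```

The cap's shoulder dropped 15–22 crop pixels, where full 6 mm travel would give 12. With 25 N against a 5 N spring, the button is fully down. Now I release it and lift away.

>>> servo_tool([
  [[0, 0, 0, 0.003, 0, 0, 0], [0, 0, 0, 0.01, 0, 0, 0], [0, 0, 0, 0.03, 0, 0, 0], [0, 0, 0, 0.07, 0, 0, 0], [0, 0, 0, 0.12, 0, 0, 0], [0, 0, 0, 0.17, 0, 0, 0], [0, 0, 0, 0.19, 0, 0, 0], [0, 0, 0, 0.2, 0, 0, 0], [0, 0, 0, 0.2, 0, 0, 0], [0, 0, 0, 0.2, 0, 0, 0]],
])

```text
clock: 13.65
ee_pos: [0.5509, -0.0115, 0.2656]
ee_rot: [-0.0, 0.975, 0.222, -0.001]
ft_force: [0.2, -0.8, -0.3]
grip_width: 0.0003
grasp_force: 0.0
```

```bash
python3 - <<'E'
from h import *
a=manip.capture("scene"); o=manip.get_obs(); S=cv2.imread("pics/scene0.png")[:,:,::-1].copy(); print(o["clock"],o["ee_pos"],o["ft_force"])
for c,u in [("red",(364,242)),("yellow",(346,234)),("blue",(381,252)),("red",(265,147)),("yellow",(257,139)),("blue",(274,155)),("green",(305,200)),("white",(322,191))]:
    print(c,blob(S,c,u),blob(a,c,u))
E
```

```text
13.7 [ 0.55099164 -0.01145467  0.26561669] [-0.28268407  0.0271823  -0.09166105]
red (((363.6666564941406, 241.0), 3.0732791423797607), np.int64(29)) (((364.0, 241.0), 3.1623775959014893), np.int64(28))
yellow (((346.0, 232.5), 3.6401548385620117), np.int64(37)) (((346.0, 232.5), 3.6401548385620117), np.int64(36))
blue (((381.0, 251.5), 3.6401548385620117), np.int64(41)) (((381.0, 251.5), 3.6401548385620117), np.int64(43))
red (((264.5, 145.75), 2.795184850692749), np.int64(28)) (((264.4473571777344, 145.7105255126953), 2.766390323638916), np.int64(25))
yellow (((257.1000061035156, 138.10000610351562), 3.1017088890075684), np.int64(32)) (((257.0, 138.0), 3.1623775959014893), np.int64(33))
blue (((273.5, 154.5), 2.9155757427215576), np.int64(28)) (((273.5, 154.5), 2.9155757427215576), np.int64(29))
green (((304.6666564941406, 199.0), 4.772716522216797), np.int64(64)) (((304.5, 199.0), 4.924529075622559), np.int64(68))
white (((322.3571472167969, 189.92857360839844), 4.764985084533691), np.int64(68)) (((322.3571472167969, 189.92857360839844), 4.764985084533691), np.int64(70))
```

All pegs are where they started, both buttons are up, and the tool is free.

```bash
python3 -c "
from cell import manip
print(manip.close_job())"
```

```text
the job is handed in; nothing more can be done
None
```

The job is handed in (no verdict was returned): I dwelt over a second above the red peg on the model, then the one on the blank, then pressed the green button fully and released it; a final image shows the pegs and both buttons as they were at the start.

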